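# Park the belt guard and hold the belt tensioner open

## Task

I want to slip a new belt on the edge sander: first lift the belt guard off the bed, where it stands in the way of the tensioner, and leave it hanging astride the bar of the parking rail, its legs either side of the bar. Then swing the tensioner arm by its roller against the spring all the way to its stop and finish while still holding it there; do not let it go. Leave everything else on the bench where it is.

Things in the scene. Friction and masses are not known exactly. Their poses are not given: they have to be found in the camera images.
- guard: Belt guard (sizes in mm), loose, 0.2 kg, first standing on the machine's bed: inverted U of grey sheet steel with a wooden grip block on top. Origin: centre of its foot, z up. Legs 4 thick, 40 wide (y), at x = +-22: the gap between them is 40 and runs through along y. Bridge 48 x 40, from z = 52 (underside) to 57. Grip block 18 (x) x 44 (y), from z = 57 to 95: grip it across its 18 mm.
- guard_saddle (a point): Centre of the underside of the guard's bridge, 52 mm above the guard's origin; axes as guard. This is what rests on the bar.
- rail: Parking rail, fixed: plain level steel bar 16 mm in diameter, 240 mm long, along the rail's y, its axis 120 mm above the table, on a 20 mm post with a round 70 mm foot at each end. Origin on the table under the bar's middle. Nothing stands above the bar.
- rail_mid (a point): Middle of the bar, on its axis (its top is 8 mm higher); y runs along the bar, z up.
- machine: Belt unit of a sole-edge sander, belt off, fixed (sizes in mm): grey bed plate 300 x 210 x 20. Origin on the table; the bed spans x = -100 to 200, y = -105 to 105, its top at z = 20. Black drive drum, 72 diameter, top at z = 88, at (135, -55). Tensioner pivot at (45, 0), its top at z = 67; a 10 mm rest pin and a stop pin, tops at z = 46, stand either side of the arm, 62 from the pivot.
- pivot (a point): Point on the tensioner's pivot axis (vertical) at the top of the bed, 45 mm along the machine's x from its origin, 20 mm above the table; axes as machine.
- tensioner (a joint): Angle (rad) of the sprung aluminium arm (22 mm wide) about the vertical axis at pivot: 0 at rest, 1.0 fully wound on its stop; grows anticlockwise from above. The arm points 2.64 + joint rad from the machine's x axis: the roller goes from the +y side to the -y side. The spring pushes back with 3 N at the roller at rest, 8 N at the stop, and returns the arm if let go.
- roller: Idler roller standing upright on the free end of the tensioner arm: plain steel, 30 mm in diameter, 48 mm tall, standing on the arm's top face 18 mm above the bed, its vertical axis 110 mm from the pivot. It spins freely on its own axis. Origin at the centre of its underside, 38 mm above the table. It can be gripped or pushed from above.
- roller_top (a point): Centre of the roller's top face, 86 mm above the table.
- polish_tin: Bystander: flat round tin, 54 mm diameter, 26 mm tall, on the table between machine and rail; its origin is the centre of its underside.
- tack_pot: Bystander: brass pot 40 mm in diameter, 30 mm tall, on the far part of the bed; its origin is the centre of its underside.
- heel: Bystander: black rubber heel block 55 x 50 x 28 mm, on the table under one half of the bar; its origin is the centre of its underside.
- hammer: Bystander: hammer 260 mm long lying on the table, near right; its origin is the centre of its underside.
- brush: Bystander: shoe brush 150 x 45 x 40 mm, near left; its origin is the centre of its underside.
- last: Bystander: wooden shoe last 200 mm long, 90 mm tall, left of the work area; its origin is the centre of its underside.

How it is judged:
By the outcome, as a careful person would: the job done as asked, in the order asked, and still so for the second after the job is handed in, while the arm keeps its last pose, push and grip.
It also fails if it takes over 61 s, if anything falls off the work surface, if the arm or the gripper's body presses on something with over 40 N, if the wrist force passes 120 N, or if a joint passes its speed limit or range.

## Robot

A 6-joint arm with a two-finger parallel gripper is mounted at the origin on the work surface. World frame = base frame: x ahead of the robot, y to its left, z up, the work surface at z = 0. Lengths are in m, angles in rad, forces in N, time in s.
With the tool pointing down it reaches from about 0.425 to 0.95 m from the base axis. Payload 14.7 kg.
Tool frame: the origin (TCP) lies at the very end of the fingers, on their centre line; the grasp point (between the pads) lies 19 mm behind it; z points along the fingers, y is the line along which they close (so a half turn about z gives the same grasp; the last joint's range is limited). The gripper opens to 85 mm and grips with 20 to 120 N. Pads are 22 mm wide; open, the fingers measure 114 mm over their backs; the gripper's body (76 mm by 85 mm) begins 54 mm behind the grasp point. The pads swing forward as they close: fully open they stand 13 mm farther back than shut.
Start: joints at [-1.322, 0.48, 1.596, -0, 1.065, -0.047], TCP at [0.189, -0.622, 0.231] pointing down, gripper open.
Joint ranges: [-2.75, 2.75], [-0.82, 2.05], [0.23, 2.67], [-1.56, 4.7], [0.09, 2.69], [-2.92, 2.92]. Speed limits (rad/s): [1.89, 1.89, 2.39, 3.01, 3.01, 3.01].

## Interface

Orientations are given as a unit quaternion [w, x, y, z].
In Python, from rig import bot gives the robot as it stands. The module is installed in compiled form; this text tells all that it offers.
- The arm moves only by the tool step_arm, never from a script. Its argument "series" is a list of rows, each a list of 3 entries, a list of its own where there are three numbers: the shift along the world's x, y, z in mm, then the turn, a rotation vector about the world's x, y, z in degrees, then the opening, from 0 (shut) to 1 (fully open). A call has 1 to 10 rows; each row shifts and turns the commanded pose from where the row before left it; what a row does not reach is not made up. A row lasts 1/8 s, in which the tool goes at most 62.5 mm and 10.7 degrees, less where a joint would pass 70% of its speed; a pose out of reach is approached as far as the arm can. A call with a gripper value outside its range is refused whole. The fingers move at their own pace and stop on an object; "squeeze" is the grip in N (left out, the last holds). Time passes only in rows, so rows that do not move let the fingers close. It gives the time, the measured TCP pose, the force, the opening and the grip force at its end, in the units of the state.
- bot.get_obs(): the state, without advancing time (a new reading comes with each control period).
- bot.capture(name): name is "scene" or "top"; returns a dict with "image" (420x560x3 uint8, red, green, blue), "range_z" (420x560 float32, m along the optical axis (not along the pixel's ray), 0 where there is no reading), "intrinsics" (3x3 intrinsics, pixels), "camera_from_world" (4x4, takes a point from world to camera coordinates). Camera axes: x right, y up, looking along -z (the intrinsics and any distortion apply to the point x, -y, -z); pixel columns grow to the right and rows downward; lengths in m; the calibration is good to about 2 mm. A picture is of the moment at which its call begins.
- bot.job_done(): hands the job in; it is judged then, once.
The state is a dict: "time": time; "joint_positions": joint angles; "dq": joint speeds; "joint_torque": joint torques, N m; "ee_pos": TCP position; "eef_rot": TCP orientation; "force": force on the tool from outside, world axes, zero at the start; "torque": the same for the moment, N m; "grip_width": finger opening in m; "finger_force": force on a finger pad.
Only numpy, scipy, OpenCV 4.12 (cv2) and the standard library are available. Lean on these libraries where they do the work, as an engineer would, in place of code of your own. Each camera call takes 0.05 s, during which the arm holds its last target. There are 200 camera calls.

## Working session

There is one attempt and no reset: what is moved stays moved. The work goes in short steps, Python scripts to look and compute and a tool call to move; the robot and the scene stay as the last step left them, time stands still between calls to the robot, and variables do not carry over. Pictures are saved under pics/ and viewed, at most 10 in all, crops included, and the job is handed in when it is done.

Besides the shell and the picture viewer there is one more tool, called after "Request:" as name(argument=value, ...) on one line, values as JSON. step_arm: Moves the arm, as the interface text tells. Its arguments: {"type":"object","properties":{"series":{"type":"array","items":{"type":"array"}},"squeeze":{"type":"number"}},"required":["series"]}

```bash
mkdir -p pics; cat > h.py <<'E'
import numpy as np, cv2
from rig import bot
def cap(n,f=None):
    c=bot.capture(n)
    if f: cv2.imwrite('pics/'+f,c['image'][:,:,::-1])
    return c
def cloud(c):
    K=np.array(c['intrinsics']);T=np.linalg.inv(np.array(c['camera_from_world']))
    d=c['range_z'];v,u=np.mgrid[:d.shape[0],:d.shape[1]]
    P=np.stack([(u-K[0,2])/K[0,0]*d,-(v-K[1,2])/K[1,1]*d,-d],-1)
    P=P@T[:3,:3].T+T[:3,3]; P[d==0]=np.nan
    return P
def ray(c,u,v,z):
    K=np.array(c['intrinsics']);T=np.linalg.inv(np.array(c['camera_from_world']))
    r=T[:3,:3]@np.array([(u-K[0,2])/K[0,0],-(v-K[1,2])/K[1,1],-1]);o=T[:3,3]
    return o+r*(z-o[2])/r[2]
E
python3 - <<'E'
from h import *
for n in('scene','top'):
    c=cap(n,n+'0.png'); P=cloud(c); np.savez(n+'0.npz',P=P,**c)
    print(n,c['intrinsics'],np.linalg.inv(c['camera_from_world'])[:3].round(3),np.isnan(P).mean())
print(bot.get_obs())
E
```

```text
scene [[454.03577303   0.         286.72575875]
 [  0.         454.03577303 205.25250232]
 [  0.           0.           1.        ]] [[-0.609 -0.567  0.555  1.193]
 [ 0.793 -0.45   0.411  0.579]
 [ 0.016  0.69   0.724  0.98 ]] 0.00445578231292517
top [[453.11835463   0.         280.07262299]
 [  0.         453.11835463 211.95918125]
 [  0.           0.           1.        ]] [[ 1.000e-03  9.920e-01 -1.260e-01  3.390e-01]
 [-1.000e+00  1.000e-03 -0.000e+00  7.800e-02]
 [ 0.000e+00  1.260e-01  9.920e-01  1.595e+00]] 0.003945578231292517
{'time': 0.1, 'joint_positions': array([-1.32158170e+00,  4.80756784e-01,  1.59683370e+00, -2.88884316e-06,
        1.06512823e+00, -4.65910825e-02]), 'dq': array([ 0.00135543, -0.00155971, -0.00229088,  0.0007739 ,  0.00068104,
        0.00111358]), 'joint_torque': array([ 3.67448796e-03, -9.52254510e+01, -4.31041253e+01,  1.66794034e-04,
        5.27144352e-03, -3.49620825e-05]), 'ee_pos': array([ 0.18940957, -0.62137997,  0.23073608]), 'eef_rot': array([-5.60016625e-04,  9.89082037e-01,  1.47364879e-01, -5.82009634e-05]), 'force': array([-0.94437936, -0.31645993,  0.45847903]), 'torque': array([ 0.01652716,  0.03984689, -0.06592612]), 'finger_force': 0.0, 'grip_width': 0.08555187336601812}
```

View pics/scene0.png

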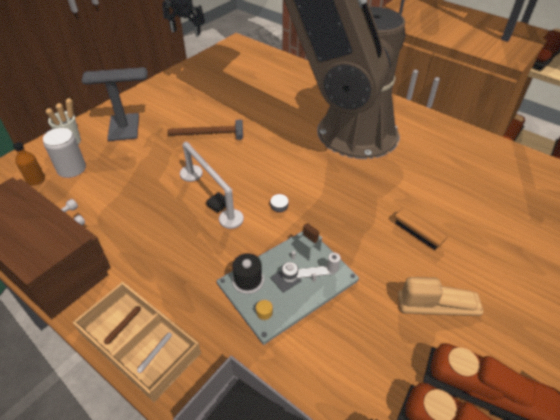

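View pics/top0.png

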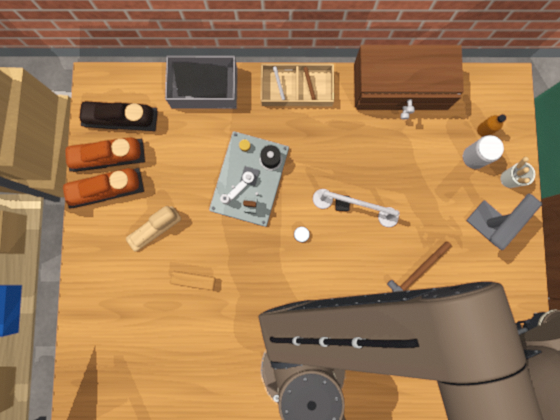

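The scene view shows the bed at (288,285), the guard's brown grip at (311,232), the roller at (334,258), and the bar from (188,150) to (229,190). In the top view the guard is at (249,205), the roller at (225,199), and the bar runs from (322,198) to (389,216). I'll enlarge both and measure.

```bash
python3 - <<'E'
from h import *
a=np.load('scene0.npz');b=np.load('top0.npz')
i=cv2.resize(a['image'][130:345,170:370],None,fx=2.75,fy=2.75,interpolation=cv2.INTER_CUBIC)
j=cv2.resize(b['image'][120:260,200:410],None,fx=3.8,fy=3.8,interpolation=cv2.INTER_CUBIC)
cv2.imwrite('pics/sc.png',i[:,:,::-1]);cv2.imwrite('pics/tc.png',j[:,:,::-1])
for n,d,(r0,r1,c0,c1) in(('scene',a,(215,275,290,350)),('top',b,(190,215,215,262))):
    P=d['P'];im=d['image'].astype(int)
    hsv=cv2.cvtColor(d['image'],cv2.COLOR_RGB2HSV).astype(int)
    Q=P[r0:r1,c0:c1].reshape(-1,3)
    # heights histogram
    for lo,hi in((.08,.09),(.105,.13)):
        m=(Q[:,2]>lo)&(Q[:,2]<hi);print(n,lo,m.sum(),np.nanmedian(Q[m],0).round(4),np.nanstd(Q[m],0).round(4))
    m=(P[...,2]>.109)&(P[...,2]<.145)&(P[...,0]>.4)&(P[...,0]<.85)
    m[:, :]&=(np.abs(P[...,1])<.4)
    nl,lab,st,ce=cv2.connectedComponentsWithStats(m.astype(np.uint8))
    for k in range(1,nl):
        if st[k,4]>12:
            q=P[lab==k];print(n,st[k],q.mean(0).round(3),q.min(0).round(3),q.max(0).round(3))
E
```

```text
scene 0.08 146 [0.5703 0.2643 0.0845] [0.0098 0.0389 0.0024]
scene 0.105 115 [0.5572 0.1852 0.1117] [0.0057 0.0126 0.0025]
scene [182 142  50  54 403] [ 0.56  -0.172  0.123] [ 0.507 -0.31   0.11 ] [ 0.598 -0.058  0.13 ]
scene [303 223  16  13  96] [0.556 0.183 0.112] [0.544 0.162 0.109] [0.568 0.205 0.116]
top 0.08 59 [0.574  0.2603 0.0852] [0.0118 0.0343 0.0028]
top 0.105 72 [0.5585 0.1774 0.1128] [0.0052 0.0126 0.003 ]
top [323 190  77  26 390] [ 0.557 -0.188  0.125] [ 0.516 -0.315  0.112] [ 0.599 -0.063  0.134]
top [243 200  14   6  66] [0.558 0.178 0.114] [0.549 0.157 0.109] [0.566 0.201 0.12 ]
```

View pics/sc.png

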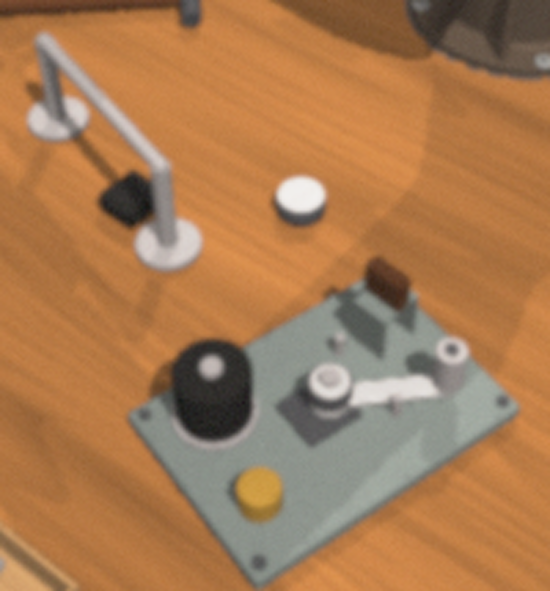

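View pics/tc.png

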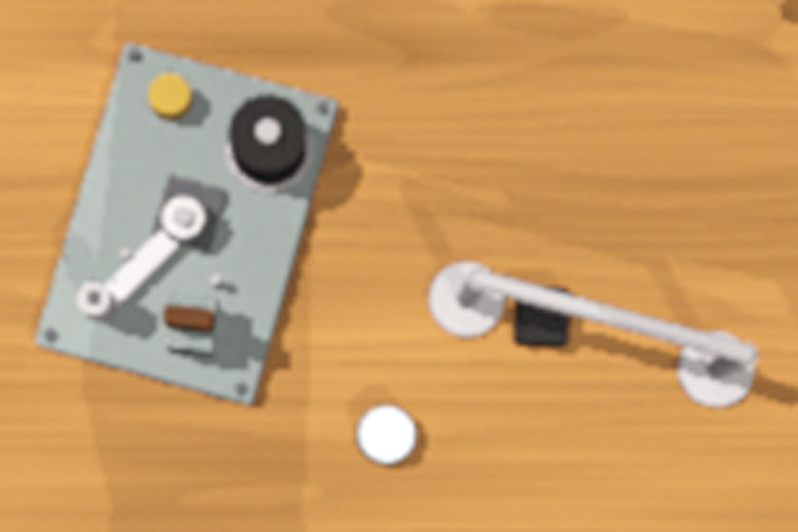

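Bar top 128 mm, grip block top ~115 mm and roller top ~86 mm all agree with the text. I'll now refine the centres and directions by ray-casting from both views.

```bash
cat > m.py <<'E'
from h import *
D={n:dict(np.load(n+'0.npz')) for n in('scene','top')}
def tri(us):
    A=np.zeros((3,3));b=np.zeros(3)
    for n,(u,v) in us.items():
        o=np.linalg.inv(D[n]['camera_from_world'])[:3,3];r=ray(D[n],u,v,0)-o;r/=np.linalg.norm(r)
        M=np.eye(3)-np.outer(r,r);A+=M;b+=M@o
    return np.linalg.solve(A,b)
E
python3 - <<'E'
from m import *
# brown block mask per view, whole visible blob & top face
for n,(r0,r1,c0,c1) in(('scene',(215,250,295,330)),('top',(192,215,235,265))):
    d=D[n];h=cv2.cvtColor(d['image'],cv2.COLOR_RGB2HSV)
    s=h[r0:r1,c0:c1].astype(int);P=d['P'][r0:r1,c0:c1]
    m=((s[...,0]<14)|(s[...,0]>170))&(s[...,1]>110)&(s[...,2]<130)
    t=m&(P[...,2]>.110)
    for nm,k in(('blob',m),('top',t)):
        v,u=np.nonzero(k);W=np.array([ray(d,a,b,.115) for a,b in zip(u+c0,v+r0)])
        R=cv2.minAreaRect((W[:,:2]*1000).astype(np.float32))
        print(n,nm,k.sum(),(u.mean()+c0).round(1),(v.mean()+r0).round(1),W.mean(0).round(4),R, 'z',np.nanmedian(P[k][:,2]).round(4))
# roller: bright cap points
for n in D:
    P=D[n]['P'];m=(P[...,2]>.08)&(P[...,2]<.092)&(np.abs(P[...,0]-.57)<.03)&(np.abs(P[...,1]-.26)<.04)
    for lo,hi in((.2,.25),(.25,.3)):
        q=P[m&(P[...,1]>lo)&(P[...,1]<hi)];
        v,u=np.nonzero(m&(P[...,1]>lo)&(P[...,1]<hi));print(n,'roller',len(q),q.mean(0).round(4) if len(q) else '',u.mean().round(1),v.mean().round(1))
# bar: line fit
for n in D:
    P=D[n]['P'];m=(P[...,2]>.110)&(P[...,2]<.14)&(np.abs(P[...,0]-.56)<.06)&(P[...,1]<-.04)&(P[...,1]>-.35)
    q=P[m];W=np.array([ray(D[n],u,v,.12) for v,u in zip(*np.nonzero(m))])
    for nm,X in(('depth',q),('ray120',W)):
        l=cv2.fitLine(X[:,:2].astype(np.float32),cv2.DIST_HUBER,0,1e-3,1e-3).ravel()
        s=(X[:,:2]-l[2:])@l[:2];print(n,nm,'dir',np.degrees(np.arctan2(l[1],l[0])).round(2),'ends',(l[2:]+l[:2]*s.min()).round(4),(l[2:]+l[:2]*s.max()).round(4),'mid',(l[2:]+l[:2]*(s.min()+s.max())/2).round(4), 'z',np.percentile(q[:,2],[50,90]).round(3))
# bed corners via depth z~.02 grey mask
for n in D:
    h=cv2.cvtColor(D[n]['image'],cv2.COLOR_RGB2HSV);P=D[n]['P']
    m=(h[...,1]<70)&(np.abs(P[...,2]-.02)<.008)&(np.abs(P[...,0]-.62)<.25)&(np.abs(P[...,1]-.2)<.2)
    W=np.array([ray(D[n],u,v,.02) for v,u in zip(*np.nonzero(m))])
    # largest comp
    nl,lab,st,_=cv2.connectedComponentsWithStats(m.astype(np.uint8));k=1+np.argmax(st[1:,4])
    W=np.array([ray(D[n],u,v,.02) for v,u in zip(*np.nonzero(lab==k))])
    print(n,'bed',cv2.minAreaRect((W[:,:2]*1000).astype(np.float32)))
E
```

```text
scene blob 168 310.6 231.7 [0.5649 0.19   0.115 ] ((565.2623901367188, 190.5692596435547), (54.3530158996582, 32.856563568115234), 83.51636505126953) z 0.1098
scene top 82 310.8 229.0 [0.5575 0.1853 0.115 ] ((558.3571166992188, 184.7664031982422), (41.26274871826172, 19.02113914489746), 83.5330581665039) z 0.1123
top blob 46 249.5 203.4 [0.5541 0.1788 0.115 ] ((554.1506958007812, 178.6443328857422), (38.703800201416016, 15.325480461120605), 80.54232025146484) z 0.1115
top top 27 249.6 202.9 [0.556  0.1785 0.115 ] ((555.9555053710938, 178.65223693847656), (37.80478286743164, 11.98448371887207), 82.89358520507812) z 0.1129
scene roller 0  nan nan
scene roller 100 [0.5762 0.2694 0.0843] 333.5 257.8
top roller 0  nan nan
top roller 53 [0.577  0.2647 0.0856] 224.6 197.9
scene depth dir 74.74 ends [ 0.5238 -0.3095] [ 0.5919 -0.0597] mid [ 0.5578 -0.1846] z [0.124 0.127]
scene ray120 dir 74.1 ends [ 0.5195 -0.3097] [ 0.5931 -0.0514] mid [ 0.5563 -0.1806] z [0.124 0.127]
top depth dir 74.14 ends [ 0.5208 -0.3138] [ 0.5919 -0.0636] mid [ 0.5564 -0.1887] z [0.125 0.13 ]
top ray120 dir 74.17 ends [ 0.5221 -0.3132] [ 0.5927 -0.0641] mid [ 0.5574 -0.1886] z [0.125 0.13 ]
scene bed ((661.1622924804688, 193.288330078125), (210.94810485839844, 299.38275146484375), 74.38890075683594)
top bed ((660.1028442382812, 186.62063598632812), (209.45681762695312, 298.05291748046875), 74.3318099975586)<stdin>:17: RuntimeWarning: Mean of empty slice.
  ret = ret.dtype.type(ret / rcount)
```

Both views agree to about 6 mm in y, so I take the average:

| Item | x, y (mm) | Direction |
|---|---|---|
| Guard | (557, 182) | y axis at 83° |
| Bar middle | (557, -186) | 74.2° |
| Pivot | (656, 191) | – |
| Roller | (577, 268), 110 mm from pivot | – |

Moving the tool over now, along an arc.

Request:
step_arm(series=[[[36,46,0],[0,0,8.3],1],[[36,46,0],[0,0,8.3],1],[[36,46,0],[0,0,8.3],1],[[36,46,0],[0,0,8.3],1],[[36,46,0],[0,0,8.3],1],[[36,46,0],[0,0,8.3],1],[[36,46,0],[0,0,8.3],1],[[36,46,0],[0,0,8.3],1]])

```text
time: 1.1
ee_pos: [0.4784, -0.2521, 0.2312]
eef_rot: [-0.0, 0.745, 0.667, -0.0]
force: [0.3, -0.8, -0.8]
grip_width: 0.0852
finger_force: 0.0
```

Request:
step_arm(series=[[[10,54,0],[0,0,0],1],[[10,54,0],[0,0,0],1],[[10,54,0],[0,0,0],1],[[10,54,0],[0,0,0],1],[[10,54,0],[0,0,0],1],[[10,54,0],[0,0,0],1],[[10,54,0],[0,0,0],1],[[10,54,0],[0,0,0],1],[[0,0,0],[0,0,0],1]])

```text
time: 2.22
ee_pos: [0.5576, 0.1816, 0.2308]
eef_rot: [-0.0, 0.746, 0.666, 0.0]
force: [0.0, 0.1, 0.1]
grip_width: 0.0853
finger_force: 0.0
```

Request:
step_arm(series=[[[0,0,-50],[0,0,0],1],[[0,0,-50],[0,0,0],1],[[0,0,-30],[0,0,0],1],[[0,0,-16],[0,0,0],1],[[0,0,0],[0,0,0],1]])

```text
time: 2.85
ee_pos: [0.5571, 0.1777, 0.0847]
eef_rot: [-0.0, 0.747, 0.665, -0.001]
force: [-0.1, 0.5, 0.6]
grip_width: 0.0852
finger_force: 0.0
```

Request:
step_arm(series=[[[0,0,0],[0,0,0],0],[[0,0,0],[0,0,0],0],[[0,0,0],[0,0,0],0],[[0,0,0],[0,0,0],0],[[0,0,0],[0,0,0],0],[[0,0,0],[0,0,0],0],[[0,0,0],[0,0,0],0],[[0,0,0],[0,0,0],0]], squeeze=50)

```text
time: 3.85
ee_pos: [0.5575, 0.1783, 0.0854]
eef_rot: [0.0, 0.747, 0.665, 0.0]
force: [-0.4, 0.2, 3.9]
grip_width: 0.0172
finger_force: 55.6
```

Request:
step_arm(series=[[[0,0,10],[0,0,0],0],[[0,0,25],[0,0,0],0],[[0,0,40],[0,0,0],0],[[0,0,40],[0,0,0],0],[[0,0,30],[0,0,0],0],[[0,0,0],[0,0,0],0]])

```text
time: 4.6
ee_pos: [0.5588, 0.1786, 0.233]
eef_rot: [0.001, 0.747, 0.665, 0.002]
force: [-0.9, 1.3, -2.6]
grip_width: 0.0171
finger_force: 55.0
```

```bash
python3 - <<'E'
from h import *
o=bot.get_obs();print(o['ee_pos'],o['grip_width'],o['force'])
a=cap('scene')['image'];b=cap('top')['image']
i=cv2.resize(a[130:310,220:380],(533,600));j=b[130:290,190:410]
cv2.imwrite('pics/l.png',i[:,:,::-1])
E
```

```text
[0.5587581  0.17856391 0.23301675] 0.017058694483314697 [-0.8833897   1.34386747 -2.55017015]
```

View pics/l.png

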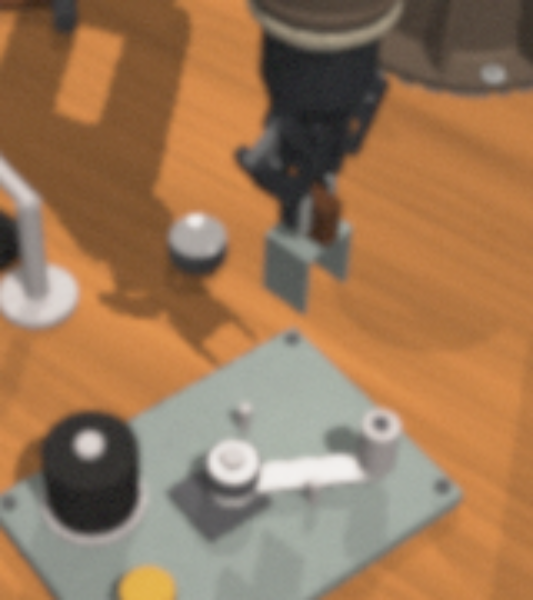

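The guard is held upright, with its foot at about 168 mm, and the roller is clear at (380,440) in this crop. Next: carry it over the bar's middle.

Request:
step_arm(series=[[[0,-25,0],[0,0,-1],0],[[0,-45,0],[0,0,-1],0],[[0,-50,0],[0,0,-1],0],[[0,-50,0],[0,0,-1],0],[[0,-50,0],[0,0,-1],0],[[0,-50,0],[0,0,-1],0],[[0,-50,0],[0,0,-1],0],[[0,-30,0],[0,0,-1],0],[[0,-14,0],[0,0,-1],0],[[0,0,0],[0,0,0],0]])

```text
time: 5.95
ee_pos: [0.557, -0.1859, 0.2294]
eef_rot: [-0.001, 0.797, 0.604, -0.0]
force: [0.4, 1.0, -2.4]
grip_width: 0.0176
finger_force: 54.9
```

```bash
python3 - <<'E'
from h import *
o=bot.get_obs();print(o['ee_pos'],o['eef_rot'],o['grip_width'],o['force'])
c=cap('scene');t=cap('top');np.savez('s1.npz',**c)
i=cv2.resize(c['image'][100:240,140:290],None,fx=3.9,fy=3.9,interpolation=cv2.INTER_CUBIC)
cv2.imwrite('pics/r.png',i[:,:,::-1])
P=cloud(c);m=(P[...,2]>.155)&(P[...,2]<.27)&(np.abs(P[...,0]-.557)<.05)&(np.abs(P[...,1]+.186)<.05)
h=cv2.cvtColor(c['image'],cv2.COLOR_RGB2HSV)
b=m&((h[...,0]<14)|(h[...,0]>170))&(h[...,1]>110)&(h[...,2]<130)
print(b.sum(),np.percentile(P[b],[2,50,98],axis=0).round(4))
g=m&(h[...,1]<90)&(P[...,2]<.235)
print(g.sum(),np.percentile(P[g],[1,50,99],axis=0).round(4))
E
```

```text
[ 0.55701254 -0.18587433  0.22936549] [-7.21540576e-04  7.97163679e-01  6.03762712e-01 -3.67818386e-04] 0.01763730399619818 [ 0.43449592  1.04580679 -2.4028288 ]
92 [[ 0.5394 -0.1956  0.2263]
 [ 0.5617 -0.166   0.2544]
 [ 0.572  -0.1597  0.2651]]
293 [[ 0.5336 -0.2054  0.1617]
 [ 0.572  -0.1748  0.208 ]
 [ 0.5857 -0.1556  0.2339]]
```

View pics/r.png

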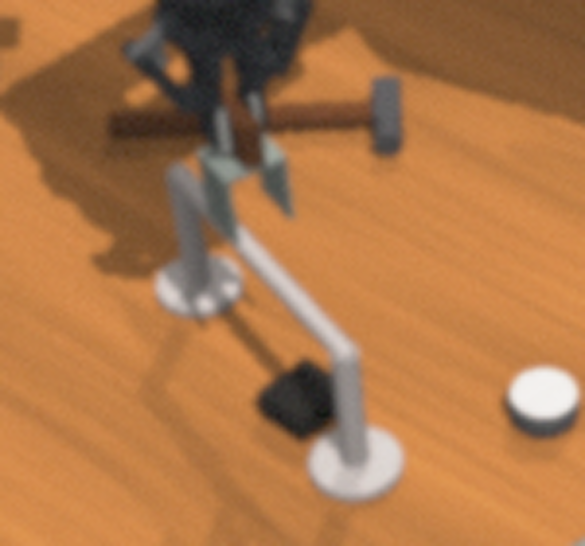

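The guard is above the bar's middle and aligned with it, its legs at (220,215) and (280,195) in the crop, either side of the bar. Lowering.

Request:
step_arm(series=[[[0,0,-25],[0,0,0],0],[[0,0,-25],[0,0,0],0],[[0,0,-15],[0,0,0],0],[[0,0,-10],[0,0,0],0],[[0,0,-5],[0,0,0],0],[[0,0,0],[0,0,0],0]])

```text
time: 6.8
ee_pos: [0.5576, -0.1857, 0.1504]
eef_rot: [0.0, 0.797, 0.604, 0.0]
force: [0.2, 0.1, -1.9]
grip_width: 0.0172
finger_force: 54.8
```

Request:
step_arm(series=[[[0,0,-3],[0,0,0],0],[[0,0,-2],[0,0,0],0],[[0,0,-2],[0,0,0],0],[[0,0,0],[0,0,0],0]])

```text
time: 7.3
ee_pos: [0.5574, -0.1857, 0.1432]
eef_rot: [-0.0, 0.797, 0.604, -0.0]
force: [-0.6, -0.6, -1.5]
grip_width: 0.0174
finger_force: 54.8
```

Request:
step_arm(series=[[[0,0,-1],[0,0,0],0],[[0,0,-1],[0,0,0],0],[[0,0,0],[0,0,0],0]])

```text
time: 7.68
ee_pos: [0.5575, -0.1858, 0.1413]
eef_rot: [0.0, 0.797, 0.604, 0.0]
force: [-1.2, 0.9, -2.2]
grip_width: 0.017
finger_force: 55.0
```

```bash
python3 - <<'E'
from h import *
o=bot.get_obs();print(o['ee_pos'],o['force'])
c=cap('scene')
i=cv2.resize(c['image'][110:250,140:290],None,fx=3.9,fy=3.9,interpolation=cv2.INTER_CUBIC)
cv2.imwrite('pics/r2.png',i[:,:,::-1])
E
```

```text
[ 0.55750975 -0.18577882  0.14130866] [-1.1991178   0.8726162  -2.23036102]
```

View pics/r2.png

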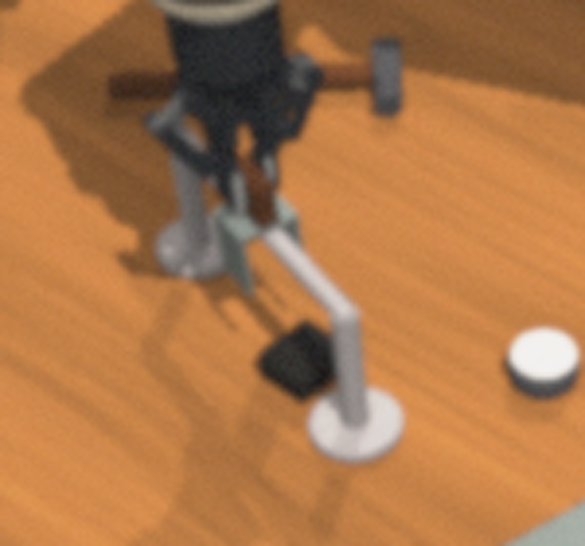

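The guard straddles the bar: near leg at (240,255), bar running under the bridge at (270,230). It hasn't touched yet, so I'll go down in 1 mm steps.

Request:
step_arm(series=[[[0,0,-1],[0,0,0],0],[[0,0,-1],[0,0,0],0],[[0,0,0],[0,0,0],0]])

```text
time: 8.1
ee_pos: [0.5576, -0.1859, 0.141]
eef_rot: [0.0, 0.797, 0.604, 0.0]
force: [-8.9, 2.2, 27.2]
grip_width: 0.0171
finger_force: 59.1
```

Request:
step_arm(series=[[[0,0,1.4],[0,0,0],0],[[0,0,0],[0,0,0],0]])

```text
time: 8.35
ee_pos: [0.5577, -0.1858, 0.1411]
eef_rot: [0.0, 0.797, 0.604, 0.0]
force: [-2.5, 0.5, 10.2]
grip_width: 0.0171
finger_force: 56.4
```

Request:
step_arm(series=[[[0,0,0.5],[0,0,0],0.3],[[0,0,0],[0,0,0],0.35],[[0,0,0],[0,0,0],0.5],[[0,0,0],[0,0,0],0.5],[[0,0,0],[0,0,0],0.5],[[0,0,15],[0,0,0],0.5],[[0,0,40],[0,0,0],0.5],[[0,0,40],[0,0,0],0.5]])

```text
time: 9.35
ee_pos: [0.5574, -0.1857, 0.2382]
eef_rot: [0.0, 0.797, 0.604, 0.0]
force: [-0.0, -0.6, 0.2]
grip_width: 0.0427
finger_force: 0.0
```

```bash
python3 - <<'E'
from h import *
c=cap('scene');P=cloud(c);b=cap('top')
cv2.imwrite('pics/r3.png',np.hstack([cv2.resize(c['image'][110:230,150:270],(396,396)),cv2.resize(b['image'][140:260,290:410],(396,396))])[:,:,::-1])
h=cv2.cvtColor(c['image'],cv2.COLOR_RGB2HSV)
m=(P[...,2]>.13)&(P[...,2]<.185)&(np.abs(P[...,0]-.557)<.05)&(np.abs(P[...,1]+.186)<.05)
print(m.sum(),np.percentile(P[m],[2,50,98],axis=0).round(4))
E
```

```text
204 [[ 0.5353 -0.2021  0.1305]
 [ 0.5663 -0.1722  0.1535]
 [ 0.5771 -0.158   0.1708]]
```

View pics/r3.png

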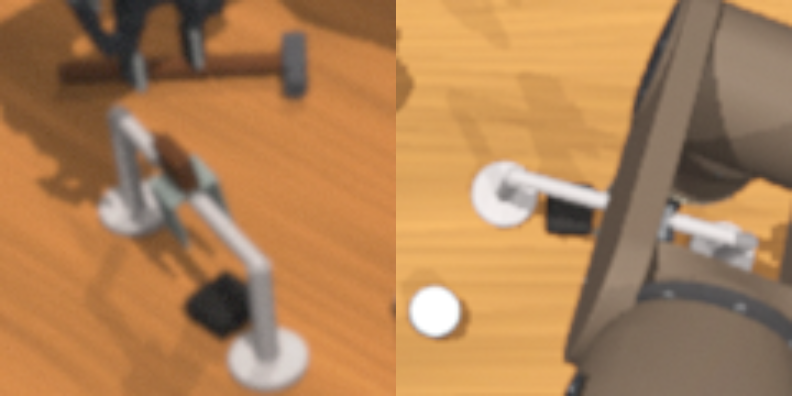

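The guard hangs on the bar clear of the gripper, block at (178,165) in the left half. Checking for tilt from the depth data.

```bash
python3 - <<'E'
from h import *
c=cap('scene');P=cloud(c)
h=cv2.cvtColor(c['image'],cv2.COLOR_RGB2HSV)
R=(np.abs(P[...,0]-.557)<.05)&(np.abs(P[...,1]+.186)<.06)
b=R&(P[...,2]>.13)&((h[...,0]<14)|(h[...,0]>170))&(h[...,1]>110)&(h[...,2]<150)
n=np.array([np.sin(np.radians(74.2)),-np.cos(np.radians(74.2))])  # guard x
f=lambda q:(q[:,:2]-[.5575,-.1858])@n*1000
for nm,m in(('block',b),('grey',R&~b&(P[...,2]>.06)&(P[...,2]<.15))):
    q=P[m]
    for lo in np.arange(.06,.18,.01):
        s=q[(q[:,2]>=lo)&(q[:,2]<lo+.01)]
        if len(s)>3: print(nm,lo.round(2),len(s),np.percentile(f(s),[5,50,95]).round(1))
E
```

```text
block 0.14 10 [0.  4.5 8.6]
block 0.15 17 [ 1.5  9.9 14. ]
block 0.16 60 [ 1.1  7.5 14.1]
block 0.17 5 [1.8 4.  7.8]
grey 0.07 14 [-3.9 14.5 15.7]
grey 0.08 20 [-31.5  14.   17.9]
grey 0.09 22 [-28.1  15.5  19.1]
grey 0.1 24 [-27.4  16.6  20.9]
grey 0.11 33 [-24.    3.6  22.2]
grey 0.12 143 [-9.8  4.8 22.8]
grey 0.13 57 [-22.2 -15.2  10.6]
grey 0.14 21 [-3.2 11.5 12.8]
```

It hangs but leans about 9°, because it sits roughly 3 mm off centre toward +x. I'll re-grip, lift slightly, shift it 3 mm and set it down again.

Request:
step_arm(series=[[[4,-1,-40],[0,0,0],0.6],[[0,0,-36],[0,0,0],0.6],[[0,0,-18],[0,0,0],0.6],[[0,0,0],[0,0,0],0.6],[[0,0,0],[0,0,0],0],[[0,0,0],[0,0,0],0],[[0,0,0],[0,0,0],0],[[0,0,0],[0,0,0],0]], squeeze=40)

```text
time: 10.5
ee_pos: [0.5621, -0.187, 0.1433]
eef_rot: [0.001, 0.797, 0.604, 0.0]
force: [-0.5, 0.7, 7.7]
grip_width: 0.0171
finger_force: 43.7
```

Request:
step_arm(series=[[[0,0,4],[0,0,0],0],[[0,0,4],[0,0,0],0],[[0,0,4],[0,0,0],0],[[0,0,0],[0,0,0],0]])

```text
time: 11.0
ee_pos: [0.5617, -0.1868, 0.1546]
eef_rot: [0.0, 0.797, 0.604, 0.0]
force: [-0.5, 0.0, -2.3]
grip_width: 0.0174
finger_force: 42.3
```

```bash
cat > t.py <<'E'
from h import *
def tilt():
    c=cap('scene');P=cloud(c)
    n=np.array([np.sin(np.radians(74.2)),-np.cos(np.radians(74.2))])
    F=(P[...,:2]-[.5575,-.1858])@n*1000; Z=P[...,2]*1000
    A=(np.abs(P[...,0]-.557)<.05)&(np.abs(P[...,1]+.186)<.04)
    m=A&(F>10)&(F<35)&(Z>70)&(Z<145)   # near leg face
    for lo in range(70,150,10):
        s=F[m&(Z>=lo)&(Z<lo+10)]
        if len(s)>3: print('leg',lo,len(s),np.percentile(s,[50,90]).round(1))
    s=m&(Z<130); k=np.polyfit(Z[s],F[s],1);print('tilt deg',np.degrees(np.arctan(k[0])).round(1))
    b=(np.abs(Z-124)<8)&(np.abs(F)<12)&(P[...,1]<-.08)&(P[...,1]>-.14);print('bar f',np.percentile(F[b],[5,50,95]).round(1))
    return c
E
python3 - <<'E'
from t import *
print(bot.get_obs()['ee_pos'],bot.get_obs()['grip_width']);tilt()
E
```

```text
[ 0.56173822 -0.18682346  0.15460689] 0.017381189345329975
leg 80 9 [27.2 27.9]
leg 90 17 [27.2 28.4]
leg 100 20 [27.5 28.1]
leg 110 16 [27.4 28.5]
leg 120 20 [27.3 28.6]
leg 130 27 [26.8 28.3]
leg 140 50 [20.9 27.5]
tilt deg 0.1
bar f [-9.3 -0.5  4.8]
```

Held upright now (0.1°). The leg face and bar profile put the bar's centre 2.5–3 mm from my first placement, which matches the tilt. Shifting −7 mm across the bar and lowering.

Request:
step_arm(series=[[[-4,1,0],[0,0,0],0],[[-3,1,0],[0,0,0],0],[[0,0,-5],[0,0,0],0],[[0,0,-4],[0,0,0],0],[[0,0,-1],[0,0,0],0],[[0,0,0],[0,0,0],0]])

```text
time: 11.8
ee_pos: [0.5545, -0.1848, 0.144]
eef_rot: [-0.0, 0.797, 0.604, -0.0]
force: [1.0, -0.2, -1.4]
grip_width: 0.0173
finger_force: 42.3
```

Request:
step_arm(series=[[[0,0,-1],[0,0,0],0],[[0,0,0],[0,0,0],0]])

```text
time: 12.05
ee_pos: [0.5546, -0.1848, 0.1434]
eef_rot: [0.0, 0.797, 0.604, 0.0]
force: [0.0, 0.4, 0.7]
grip_width: 0.0172
finger_force: 42.6
```

Request:
step_arm(series=[[[0,0,-0.3],[0,0,0],0],[[0,0,0],[0,0,0],0.3],[[0,0,0],[0,0,0],0.4],[[0,0,0],[0,0,0],0.5],[[0,0,0],[0,0,0],0.5],[[0,0,15],[0,0,0],0.5],[[0,0,30],[0,0,0],0.5],[[0,0,40],[0,0,0],0.5]])

```text
time: 13.05
ee_pos: [0.5541, -0.1846, 0.2292]
eef_rot: [-0.0, 0.797, 0.604, -0.0]
force: [1.2, -0.1, 0.5]
grip_width: 0.0426
finger_force: 0.0
```

```bash
python3 - <<'E'
from t import *
print(bot.get_obs()['ee_pos']);tilt()
E
```

```text
[ 0.55411132 -0.18460248  0.22918436]
leg 70 11 [20.1 20.7]
leg 80 16 [20.5 21.4]
leg 90 20 [20.5 21.4]
leg 100 19 [20.4 21.3]
leg 110 19 [20.1 21.5]
leg 120 31 [18.8 20.5]
leg 130 26 [16.2 21.2]
tilt deg -2.9
bar f [-9.1 -0.9  4.1]
```

It now hangs upright, with the leg face vertical within measurement error. On to the roller, turning the tool so the fingers close roughly along its travel.

Request:
step_arm(series=[[[0,30,0],[0,0,10],0.7],[[2,46,0],[0,0,10],1],[[3,50,0],[0,0,10],1],[[3,50,0],[0,0,10],1],[[3,50,0],[0,0,10],1],[[3,50,0],[0,0,10],1],[[3,50,0],[0,0,10],1],[[3,50,0],[0,0,10],1],[[2,46,0],[0,0,10],1],[[1,30,0],[0,0,10],1]])

```text
time: 14.35
ee_pos: [0.5775, 0.2695, 0.2289]
eef_rot: [0.0, 0.046, 0.999, 0.0]
force: [1.1, 0.0, -0.3]
grip_width: 0.0854
finger_force: 0.0
```

Request:
step_arm(series=[[[0,0,-50],[0,0,0],1],[[0,0,-50],[0,0,0],1],[[0,0,0],[0,0,0],1]])

```text
time: 14.72
ee_pos: [0.5754, 0.2665, 0.1256]
eef_rot: [-0.003, 0.049, 0.999, -0.001]
force: [0.5, -0.6, 0.8]
grip_width: 0.0856
finger_force: 0.0
```

```bash
python3 - <<'E'
from h import *
o=bot.get_obs();print(o['ee_pos'],o['eef_rot'],o['joint_positions'])
c=cap('scene','g.png');P=cloud(c)
cv2.imwrite('pics/g.png',cv2.resize(c['image'][185:325,250:410],(640,560))[:,:,::-1])
m=(P[...,2]>.075)&(P[...,2]<.09)&(np.abs(P[...,0]-.577)<.025)&(np.abs(P[...,1]-.268)<.025)
print(m.sum(),np.mean(P[m],0))
E
```

```text
[0.5753995  0.26651168 0.12558984] [-0.00258714  0.04921477  0.99878413 -0.00121449] [ 3.85969254e-01  5.76590063e-01  1.72348134e+00 -2.81525851e-05
  8.47237258e-01 -1.08633866e+00]
111 [0.57691173 0.27007476 0.08358361]
```

View pics/g.png

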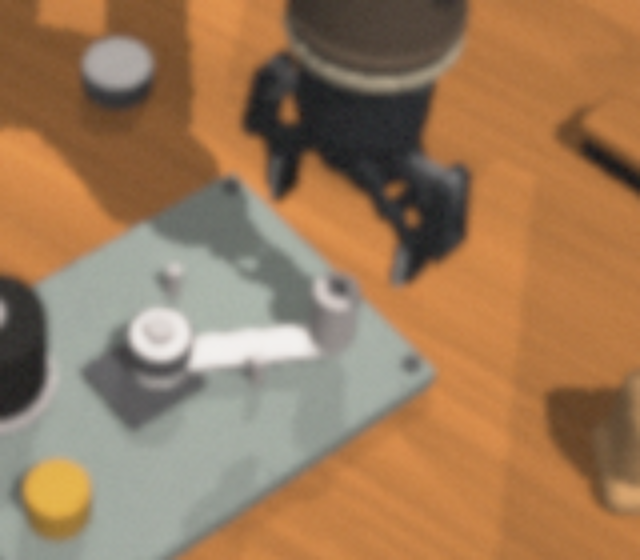

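Fingertips at (280,185) and (400,275) straddle the roller, whose top is at (335,290). Descend and grip.

Request:
step_arm(series=[[[0,0,-35],[0,0,0],1],[[0,0,-28],[0,0,0],1],[[0,0,-10],[0,0,0],1],[[0,0,0],[0,0,0],1]])

```text
time: 15.28
ee_pos: [0.5784, 0.2675, 0.0563]
eef_rot: [0.001, 0.049, 0.999, 0.0]
force: [-0.3, -0.9, 0.5]
grip_width: 0.0856
finger_force: 0.0
```

Request:
step_arm(series=[[[0,0,0],[0,0,0],0],[[0,0,0],[0,0,0],0],[[0,0,0],[0,0,0],0],[[0,0,0],[0,0,0],0],[[0,0,0],[0,0,0],0],[[0,0,0],[0,0,0],0]], squeeze=50)

```text
time: 16.02
ee_pos: [0.5781, 0.2678, 0.0556]
eef_rot: [0.001, 0.049, 0.999, 0.0]
force: [0.4, 2.5, 6.4]
grip_width: 0.0289
finger_force: 48.8
```

Roller gripped (29 mm). Swinging it along the arc, first 8/10 of the way.

Request:
step_arm(series=[[[-7.3,-8.2,0],[0,0,2],0],[[-6.5,-9,0],[0,0,2],0],[[-5.4,-9.5,0],[0,0,2],0],[[-4.5,-10,0],[0,0,2],0],[[-3.5,-10.3,0],[0,0,2],0],[[0,0,0],[0,0,0],0]])

```text
time: 16.77
ee_pos: [0.5507, 0.2204, 0.0556]
eef_rot: [0.001, -0.038, 0.999, 0.0]
force: [-2.3, 6.1, 6.4]
grip_width: 0.0288
finger_force: 49.0
```

Request:
step_arm(series=[[[-2.5,-10.9,0],[0,0,2],0],[[-1.3,-10.8,0],[0,0,2],0],[[-0.3,-11,0],[0,0,2],0],[[0,0,0],[0,0,0],0]])

```text
time: 17.27
ee_pos: [0.5468, 0.1877, 0.0556]
eef_rot: [0.001, -0.09, 0.996, 0.0]
force: [-1.6, 6.3, 6.6]
grip_width: 0.0288
finger_force: 49.1
```

Request:
step_arm(series=[[[0.9,-11.1,0],[0,0,2],0],[[1,-6,0],[0,0,1],0],[[0,0,0],[0,0,0],0]])

```text
time: 17.65
ee_pos: [0.5487, 0.1708, 0.0556]
eef_rot: [0.001, -0.116, 0.993, 0.0]
force: [-0.4, 7.4, 6.9]
grip_width: 0.0288
finger_force: 49.2
```

Request:
step_arm(series=[[[0.5,-2,0],[0,0,0],0],[[0,0,0],[0,0,0],0]])

```text
time: 17.9
ee_pos: [0.5491, 0.1691, 0.0556]
eef_rot: [0.001, -0.116, 0.993, 0.0]
force: [-2.1, 7.8, 7.4]
grip_width: 0.0288
finger_force: 49.2
```

Request:
step_arm(series=[[[0.4,-1.5,0],[0,0,0],0],[[0,0,0],[0,0,0],0]])

```text
time: 18.15
ee_pos: [0.5494, 0.1676, 0.0555]
eef_rot: [0.001, -0.116, 0.993, 0.0]
force: [-2.0, 7.4, 8.2]
grip_width: 0.0289
finger_force: 49.2
```

Request:
step_arm(series=[[[0.4,-1.5,0],[0,0,0],0],[[0,0,0],[0,0,0],0]])

```text
time: 18.4
ee_pos: [0.5496, 0.1668, 0.0556]
eef_rot: [0.001, -0.116, 0.993, 0.001]
force: [-4.7, 14.8, 7.6]
grip_width: 0.0286
finger_force: 49.5
```

The force jumped at (549.6, 166.8), and I predicted the stop at (548.6, 166.6). I'll press a touch more, then check everything.

Request:
step_arm(series=[[[0.1,-0.6,0],[0,0,0],0],[[0,0,0],[0,0,0],0],[[0,0,0],[0,0,0],0]])

```text
time: 18.77
ee_pos: [0.5497, 0.1666, 0.0556]
eef_rot: [0.001, -0.116, 0.993, 0.001]
force: [-4.9, 18.0, 8.1]
grip_width: 0.0289
finger_force: 49.6
```

```bash
python3 - <<'E'
from t import *
c=tilt();b=cap('top')
cv2.imwrite('pics/f.png',np.hstack([cv2.resize(c['image'][125:325,160:360],(400,400)),cv2.resize(b['image'][115:275,200:360],(400,400))])[:,:,::-1])
E
```

```text
leg 70 12 [19.8 21.3]
leg 80 15 [20.6 21.3]
leg 90 20 [20.5 21. ]
leg 100 19 [20.2 21.1]
leg 110 18 [20.2 21. ]
leg 120 33 [18.4 20.7]
leg 130 28 [16.3 21.1]
tilt deg -3.0
bar f [-9.  -1.   4.7]
```

View pics/f.png

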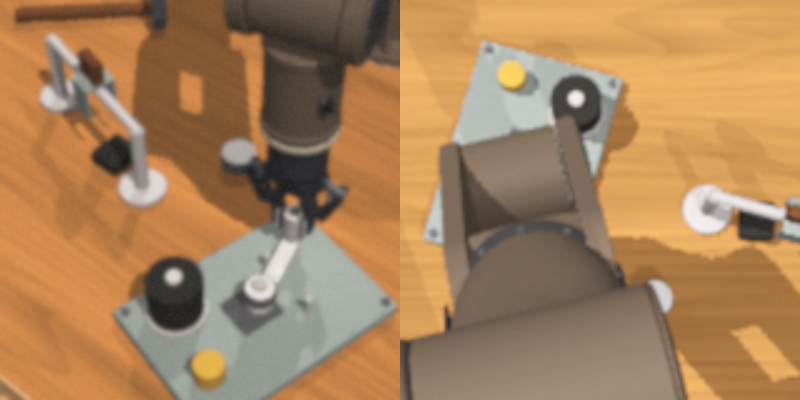

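The guard hangs upright on the bar at (95,80). The arm is against its stop pin at (265,258), with the roller gripped at (290,220). Tin, pot and heel haven't moved. Handing in.

```bash
python3 -c "
from rig import bot
print(bot.job_done())"
```

```text
the job is handed in; nothing more can be done
None
```

The guard hangs upright astride the parking bar, and the tensioner is gripped by its roller and held against its stop; I handed the job in at about 19 s, with no verdict shown.

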